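# Pack the sample-labelling tray

### The arm

A 6-joint arm with a two-finger parallel gripper is mounted at the origin on a cart in front of the work surface, level with it; the furniture and walls round the work are solid. World frame = base frame: x ahead of the robot, y to its left, z up, the work surface at z = 0. Lengths are in m, angles in degrees, forces in N, time in s.
With the tool pointing down it reaches from about 0.4 to 0.825 m from the base axis. Payload 7 kg.
Tool frame: the origin (TCP) lies at the very end of the fingers, on their centre line; the grasp point (between the pads) lies 19 mm behind it; x points along the fingers, z is the direction in which the jaws open and shut, and the axes are right-handed (so a half turn about x gives the same grasp; the last joint's range is limited). The gripper opens to 88 mm and grips with 3 to 60 N. Pads are 19 mm wide; open, the fingers measure 130 mm over their backs; the gripper's body (78 mm by 193 mm) begins 47 mm behind the grasp point.
Start: joints at [-50.243, 20.546, 0.682, 0, -70.136, -16.507], TCP at [0.266, -0.62, 0.227] pointing down, gripper open.
Joint ranges: [-176.03, 176.03], [-82.01, 121.73], [-58.28, 71.71], [-173.87, 95.51], [-174.79, -0.11], [-173.66, 173.66]. Speed limits (degrees/s): [136.94, 136.94, 172.46, 180, 180, 180].

### API

Orientations are given as [roll, pitch, yaw] about the fixed x, y, z axes, in that order (R = Rz(yaw) Ry(pitch) Rx(roll)).
In Python, from plant import sensors, cams, workorder gives the robot as it stands. The module is installed in compiled form; this text tells all that it offers.
- The arm moves only by the shell command python3 -m handwheel 'ROWS' [OPENING] [FORCE]. ROWS is JSON, one flat list of numbers, 4 for each row, row after row: the shift along the tool's x, y, z in cm, then the turn about the tool's x in degrees. A call has exactly 10 rows; each row is the pose to reach, as a shift and turn from the pose commanded when the call began, along the tool's axes at that moment; what a row does not reach only later rows make up. A row lasts 1/8 s, in which the tool goes at most 62.5 mm and 10.7 degrees, less where a joint would pass 70% of its speed; a pose out of reach is approached as far as the arm can. A call with a gripper value outside its range is refused whole. OPENING is the finger opening in cm, from 0 to 8.76, set as the call begins (- or left out, the last holds). The fingers move at their own pace and stop on an object; FORCE is the grip in N (left out, the last holds). Time passes only in rows, so rows that repeat a pose let the fingers close, or fill a call up. It gives the time, the measured TCP pose, the force and the opening at its end, in the units of the state.
- sensors.get_state(): the state, without advancing time (a new reading comes with each control period).
- cams.capture(name): name is "side" or "top" or "wrist"; returns a dict with "image" (480x640x3 uint8, red, green, blue), "fov_y" (degrees; the focal length in pixels is half the picture's height over the tangent of half this angle, whatever the lens; pixels are square), "cx", "cy" (the principal point, pixels), "xyz" and "rotation" of the camera in the world. Camera axes: x right, y down, z forward; pixel columns grow to the right and rows downward; lengths in m; the calibration is good to about 2 mm. A picture is of the moment at which its call begins. There is no depth.
- workorder.close_job(): hands the job in, once; it reports no verdict.
The state is a dict: "time_s": time; "joints": joint angles; "qd": joint speeds; "joint_torque": joint torques, N m; "tcp_pos": TCP position; "eef_rot": TCP orientation; "contact_force": force on the tool from outside, world axes, zero at the start; "moment": the same for the moment, N m; "gripper_width": finger opening in m.
Only numpy, scipy, OpenCV 4.12 (cv2) and the standard library are available. Lean on these libraries where they do the work, as an engineer would, in place of code of your own. Each camera call takes 0.05 s, during which the arm holds its last target.

### The job

Pack the grey carrying tray for the next sampling round: stand the two black-capped vials upright side by side on the floor of the green bin, lay the marker with the red cap flat in the yellow bin, and lay the roll of blue tape flat in the white bin. Set the vials down rather than dropping them, and leave the white-capped vial, the black-capped marker and the small beaker where they stand.

Things in the scene. Friction and masses are not known exactly. Their poses are not given: they have to be found in the camera images.
- vial_a: 20 ml clear glass screw-cap vial with a label, 27 mm in diameter, 62 mm tall, about 22 g; the body is a full 27 mm wide cylinder up to 50 mm, above it a black cap 22 mm wide. It stands upright on the mat (mat top 2 mm above the worktop). Origin: centre of its foot; z up along its axis; yaw has no meaning. Goes into the green bin, at either end.
- vial_b: 20 ml clear glass screw-cap vial with a label, 27 mm in diameter, 62 mm tall, about 22 g; the body is a full 27 mm wide cylinder up to 50 mm, above it a black cap 22 mm wide. It stands upright on the mat (mat top 2 mm above the worktop). Origin: centre of its foot; z up along its axis; yaw has no meaning. Goes into the green bin.
- vial_c: 20 ml clear glass screw-cap vial with a label, 27 mm in diameter, 62 mm tall, about 22 g; the body is a full 27 mm wide cylinder up to 50 mm, above it a white cap 22 mm wide. It stands upright on the mat (mat top 2 mm above the worktop). Origin: centre of its foot; z up along its axis; yaw has no meaning. A look-alike: leave it alone.
- tape_blue: roll of blue labelling tape lying flat on the mat, 46 mm in diameter, 25 mm high, about 45 g, with a brown core (the hole is too narrow to use; grasp it across the outside). Origin: on its axis, about 1 mm above its underside; z up. Goes into the white bin.
- marker_red: felt marker with a white barrel and a red cap, lying on the mat, 136 mm long, 12 mm in diameter, 14 mm high, about 12 g. Origin: under the middle of its length, on its underside as it lies at the start (6 mm off the axis, so it turns with it if it rolls); its length runs along its own y, z is up. Goes into the yellow bin, lengthwise, either way round.
- marker_black: felt marker with a white barrel and a black cap, lying on the mat, 136 mm long, 12 mm in diameter, 14 mm high, about 12 g. Origin: under the middle of its length, on its underside as it lies at the start (6 mm off the axis, so it turns with it if it rolls); its length runs along its own y, z is up. A look-alike: leave it alone.
- bin_green: open green plastic bin, fixed; one of three side by side (order varies) in a grey tray (182 x 234 mm, black rim 27 mm above the worktop). Outside 172 x 74 x 22 mm, walls and floor 2 mm (inside 168 x 70, 20 deep). Origin: centre of its underside, 5 mm above the worktop; x along its length, y across, z up; inner floor at z = 2 mm, wall tops at 22 mm. For the two black-capped vials.
- bin_yellow: open yellow plastic bin, fixed; one of three side by side (order varies) in a grey tray (182 x 234 mm, black rim 27 mm above the worktop). Outside 172 x 74 x 22 mm, walls and floor 2 mm (inside 168 x 70, 20 deep). Origin: centre of its underside, 5 mm above the worktop; x along its length, y across, z up; inner floor at z = 2 mm, wall tops at 22 mm. For the red-capped marker.
- bin_white: open white plastic bin, fixed; one of three side by side (order varies) in a grey tray (182 x 234 mm, black rim 27 mm above the worktop). Outside 172 x 74 x 22 mm, walls and floor 2 mm (inside 168 x 70, 20 deep). Origin: centre of its underside, 5 mm above the worktop; x along its length, y across, z up; inner floor at z = 2 mm, wall tops at 22 mm. For the roll of blue tape.
- beaker_small: small clear plastic beaker with a spout, 56 x 62 mm wide, 62 mm tall, standing on the mat at the right-hand side. Origin: centre of its foot. A bystander: leave it alone.
Not all that is in view belongs to the job. Leave any orange look-alike of the vial_b alone.

How it is judged (in metres and radians):
At the end, for the whole second after the job is handed in: Both black-capped vials upright (0.15 rad) on the green bin's floor, red-capped marker flat on the yellow bin's floor, blue tape flat on the white bin's floor, all released and at rest; white-capped vial, black-capped marker and beaker within 25 mm of their starts, vial and beaker upright (x of vial_a in the frame of bin_green between -0.075 and 0.075 m and y of vial_a in the frame of bin_green between -0.026 and 0.026 m and z of vial_a in the frame of bin_green between -0.003 and 0.008 m and linear speed of each of vial_a, vial_b, tape_blue, marker_red below 0.02 m/s and angle between each of vial_a, vial_b, tape_blue, vial_c, beaker_small's own z axis and vertical below 0.15 rad and x of vial_b in the frame of bin_green between -0.075 and 0.075 m and y of vial_b in the frame of bin_green between -0.026 and 0.026 m and z of vial_b in the frame of bin_green between -0.003 and 0.008 m and x of tape_blue in the frame of bin_white between -0.064 and 0.064 m and y of tape_blue in the frame of bin_white between -0.016 and 0.016 m and z of tape_blue in the frame of bin_white between -0.003 and 0.01 m and x of marker_red in the frame of bin_yellow between -0.022 and 0.022 m and y of marker_red in the frame of bin_yellow between -0.037 and 0.037 m and z of marker_red in the frame of bin_yellow between -0.003 and 0.018 m and angle between marker_red's own y axis and vertical between 1.45 and 1.69 rad and distance of each of vial_c, marker_black, beaker_small from where it was at the start of the episode below 0.025 m); the robot touches nothing.
It fails at once if the white-capped vial is shifted by more than 25 mm (distance of vial_c from where it was at the start of the episode above 0.025 m).
It fails at once if the black-capped marker is shifted by more than 25 mm (distance of marker_black from where it was at the start of the episode above 0.025 m).
It fails at once if the small beaker is shifted by more than 25 mm (distance of beaker_small from where it was at the start of the episode above 0.025 m).
It fails at once if a black-capped vial is dropped (falls freely by more than about 25 mm) (linear speed of vial_a above 0.7 m/s and contact force between the fingers and vial_a below 0.05 N).
It fails at once if a black-capped vial is dropped (falls freely by more than about 25 mm) (linear speed of vial_b above 0.7 m/s and contact force between the fingers and vial_b below 0.05 N).
It also fails if it takes over 96 s, if anything falls off the work surface, if the arm or the gripper's body presses on something with over 40 N, if the wrist force passes 120 N, or if a joint passes its speed limit or range.

## Working session

There is one attempt and no reset: what is moved stays moved. The work goes in short steps, Python scripts to look and compute and a shell command to move; the robot and the scene stay as the last step left them, time stands still between calls to the robot, and variables do not carry over. Pictures are saved under pics/ and viewed, and the job is handed in when it is done.

```bash
mkdir -p pics
python3 - <<'E'
from plant import sensors,cams
import cv2,json
s=sensors.get_state();print(s)
for n in["top","side","wrist"]:
    c=cams.capture(n);cv2.imwrite(f"pics/{n}0.png",c["image"][:,:,::-1]);print(n,{k:v for k,v in c.items() if k!="image"})
E
```

```text
{'time_s': 0.0, 'joints': array([-5.02444683e+01,  2.05902024e+01,  6.33422832e-01, -2.19010319e-02,
       -7.01364795e+01, -1.65050917e+01]), 'qd': array([-0.03677007,  0.00050211, -0.02255773,  0.03645946, -0.03389037,
        0.02522276]), 'joint_torque': array([ 1.64564262e-04, -5.82720351e+01,  2.93057871e+01,  6.99727580e+00,
        6.86119020e-03, -1.83726147e-04]), 'tcp_pos': array([ 0.26622074, -0.61973586,  0.22562834]), 'eef_rot': array([  4.0574776 ,  89.9044946 , 117.30045927]), 'contact_force': array([-0.67338883,  0.17889219,  0.10834549]), 'moment': array([-0.02230971,  0.01232475,  0.04280645]), 'gripper_width': 0.08787238744141032}
top {'fov_y': 56.59776423568303, 'cx': 323.11192415739424, 'cy': 239.94976595564907, 'xyz': array([ 0.41893549, -0.11522753,  1.15325893]), 'rotation': array([-173.77710615,    0.20396228,  -88.90210017])}
side {'fov_y': 50.73327570660485, 'cx': 310.805619953351, 'cy': 238.7514746959633, 'xyz': array([ 0.4030175 , -1.01405881,  0.38346224]), 'rotation': array([-112.01916488,    0.76898143,   -8.64095435])}
wrist {'fov_y': 61.69491179986931, 'cx': 323.810387785969, 'cy': 239.63365724251852, 'xyz': array([ 0.20246848, -0.64812196,  0.38396989]), 'rotation': array([ 1.65081719e+02, -9.30420987e-02,  1.13262685e+02])}
```

View pics/top0.png

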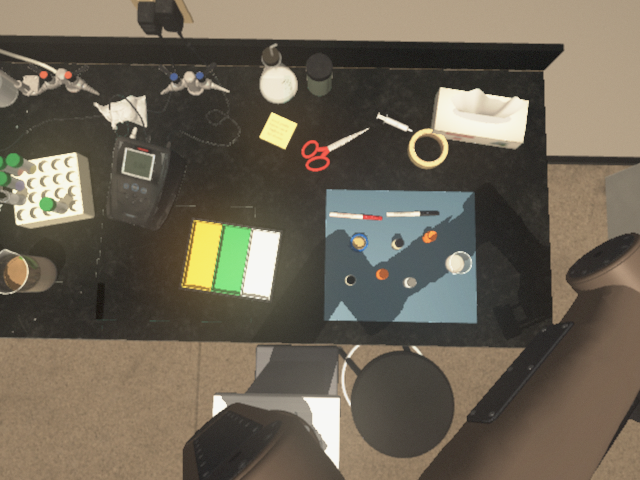

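View pics/side0.png

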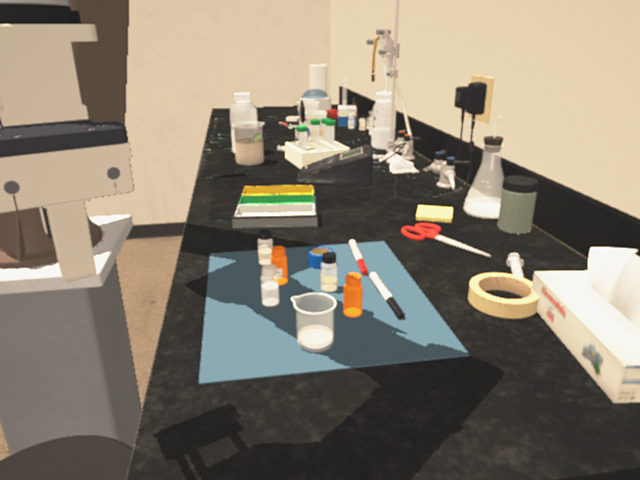

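View pics/wrist0.png

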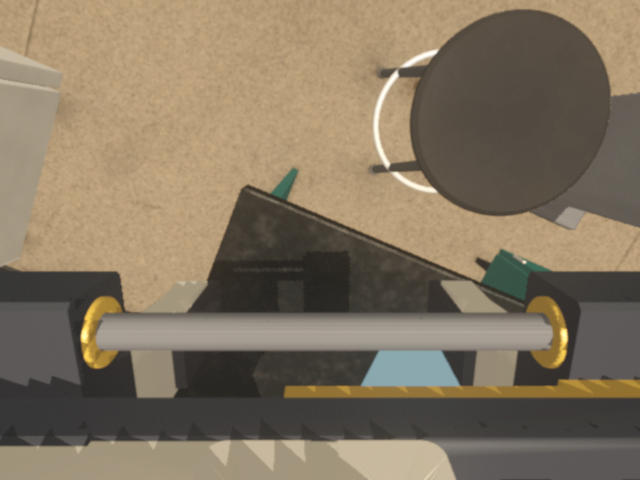

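Top view: the black caps are at (350,280) and (398,243). Possible mix-ups are the white cap at (410,283), the orange bottles at (383,274) and (430,236), and the black marker at (412,213) beside the red one at (356,215). The blue tape is at (359,241) and the beaker at (459,263). The bins run yellow, green, white from left to right. Next is a close crop with measurements.

```bash
cat > h.py <<'E'
import numpy as np,cv2
from scipy.spatial.transform import Rotation as Ro
from plant import sensors,cams
def shot(n,fn=None):
    c=cams.capture(n)
    if fn: cv2.imwrite(fn,c["image"][:,:,::-1])
    return c
def cam(c):
    return np.array(c["xyz"]),Ro.from_euler("xyz",c["rotation"],degrees=True).as_matrix(),240/np.tan(np.radians(c["fov_y"]/2))
def px2w(c,u,v,z):
    p,R,f=cam(c); d=R@np.array([(u-c["cx"])/f,(v-c["cy"])/f,1]); return p+d*(z-p[2])/d[2]
def w2px(c,P):
    p,R,f=cam(c); q=R.T@(np.array(P)-p); return np.array([c["cx"]+f*q[0]/q[2],c["cy"]+f*q[1]/q[2]])
def crop(c,u0,u1,v0,v1,k,fn):
    im=cv2.resize(c["image"][v0:v1,u0:u1,::-1],None,fx=k,fy=k,interpolation=cv2.INTER_CUBIC);cv2.imwrite(fn,im)
def tool(target=None):
    s=sensors.get_state(); R=Ro.from_euler("xyz",s["eef_rot"],degrees=True).as_matrix()
    return s["tcp_pos"],R
E
python3 - <<'E'
from h import *
c=shot("top");crop(c,320,480,185,305,5,"pics/c1.png");crop(c,175,295,210,310,6,"pics/c2.png")
s=shot("side");crop(s,200,420,220,360,3,"pics/c3.png")
print(tool())
for u,v,z in [(350,280,.064),(398,243,.064),(410,283,.064),(383,274,.064),(430,236,.064),(359,241,.027),(330,214,.01),(382,217,.01),(459,263,.064)]: print(u,v,px2w(c,u,v,z))
E
```

```text
(array([ 0.26632829, -0.61999235,  0.22611085]), array([[-3.96361504e-04, -9.18823478e-01, -3.94668544e-01],
       [ 6.94443862e-04, -3.94668733e-01,  9.18823220e-01],
       [-9.99999680e-01,  9.01110056e-05,  7.94502817e-04]]))
350 280 [ 0.44080687 -0.17638242  0.064     ]
398 243 [ 0.53353223 -0.29302698  0.064     ]
410 283 [ 0.43632685 -0.32226902  0.064     ]
383 274 [ 0.4569051  -0.25657798  0.064     ]
430 236 [ 0.55231093 -0.37161918  0.064     ]
359 241 [ 0.54067136 -0.20006732  0.027     ]
330 214 [ 0.61159285 -0.12535215  0.01      ]
382 217 [ 0.60622088 -0.2603144   0.01      ]
459 263 [ 0.48723524 -0.44190467  0.064     ]
```

View pics/c1.png

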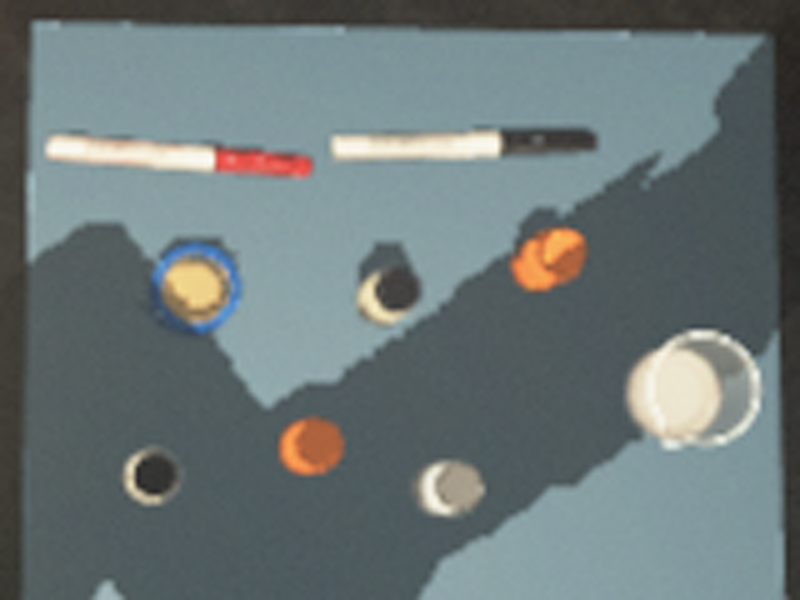

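View pics/c2.png

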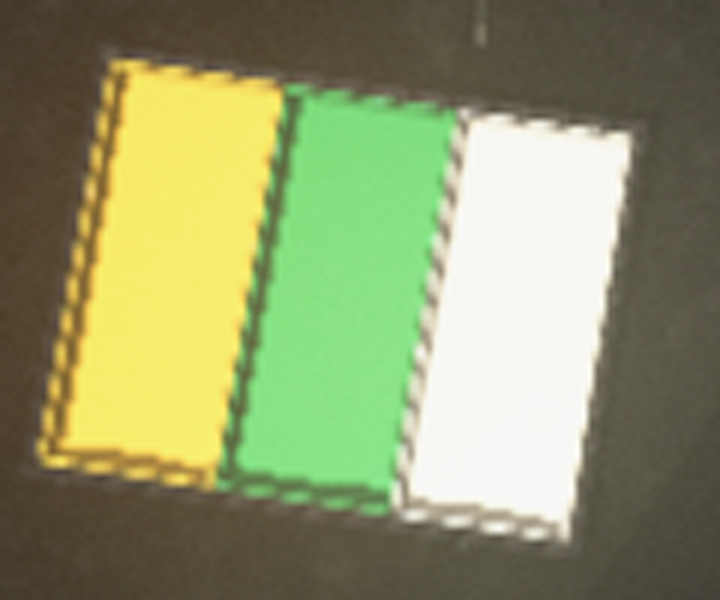

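View pics/c3.png

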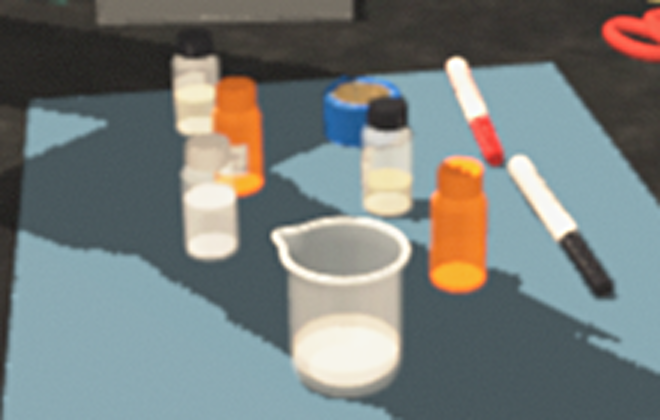

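Run:
```python
from h import *
c=shot("top");s=shot("side")
g=lambda x,y,k,u0,v0:((x+.5)/k-.5+u0,(y+.5)/k-.5+v0)
def P(n,x,y,z,crop=1):
    q=g(x,y,*((5,320,185) if crop==1 else (6,175,210))); w=px2w(c,*q,z); print(n,w.round(4),"side px",w2px(s,w).round(1)); return w
P("v1",154,476,.064);P("v2",398,290,.064);P("tape",197,288,.027)
a=P("m1",47,147,.008);b=P("m2",313,167,.008);print((a+b)/2,np.degrees(np.arctan2(*(b-a)[:2])))
A=[P(n,x,y,.027,2) for n,x,y in[("Ytop",112,60),("Ybot",42,461),("Wtop",632,130),("Wbot",568,540)]]
ctr=sum(A)/4; ax=(A[0]+A[2]-A[1]-A[3])/2; ay=(A[0]+A[1]-A[2]-A[3])/2
print(ctr,np.linalg.norm(ax),np.linalg.norm(ay),np.degrees(np.arctan2(ax[1],ax[0])),np.degrees(np.arctan2(ay[1],ay[0])))
u=ay/np.linalg.norm(ay);print("Y",ctr+.0755*u,"W",ctr-.0755*u)
print(tool()[0])
```

```text
v1 [ 0.4413 -0.1773  0.064 ] side px [263.4 230.2]
v2 [ 0.5346 -0.296   0.064 ] side px [327.6 252.9]
tape [ 0.5376 -0.2001  0.027 ] side px [319.6 250.6]
m1 [ 0.6119 -0.1228  0.008 ] side px [350.6 241.3]
m2 [ 0.6039 -0.2611  0.008 ] side px [364.2 272.1]
[ 0.60790608 -0.19193479  0.008     ] -176.71033802182188
Ytop [0.5878 0.2241 0.027 ] side px [311.4 184.4]
Ybot [0.4174 0.2449 0.027 ] side px [244.1 185.9]
Wtop [0.5619 0.0016 0.027 ] side px [315.1 213.1]
Wbot [0.3888 0.0232 0.027 ] side px [233.7 214.9]
[0.48895902 0.12346567 0.027     ] 0.17304093195556824 0.22377557507309528 -7.031221358541816 83.00580467126585
Y [0.49815256 0.19840384 0.027     ] W [0.47976548 0.04852751 0.027     ]
[ 0.26639951 -0.62009067  0.22635   ]
```

```bash
cat >> h.py <<'E'
def go(x,y,z,ang=None):
    t,R=tool(); d=R.T@(np.array([x,y,z])-t)*100
    a=np.degrees(np.arctan2(R[1,2],R[0,2]))
    print("t",sensors.get_state()["time_s"],"tcp",t.round(4),"jaw",round(a,1),"tilt",(R[:,0]).round(3),"shift cm",d.round(2))
    if ang is not None:
        k=(ang-a+90)%180-90; print("turn deg",round(-k,1),"or",round(-k+(180 if k>0 else -180),1), "q6",sensors.get_state()["joints"][5].round(1))
E
python3 -m handwheel '[0,-4,2.1,-5, 0,-9,4.8,-14, 1,-15,8,-23, 2,-21,11.2,-33, 3,-27,14.4,-43, 4.5,-33,17.6,-53, 6,-38.5,20.6,-60, 8,-43.5,23.3,-63.4, 10,-47,25.2,-63.4, 11,-48.3,25.8,-63.4]' 3.0 10
python3 - <<'E'
from h import *
go(.6079,-.1919,.12,-3.3)
c=shot("wrist","pics/w1.png")
for p in[(.6119,-.1228,.008),(.6039,-.2611,.008),(.5376,-.2001,.027)]: print(w2px(c,p))
E
```

```text
time_s: 1.6
tcp_pos: [0.6095, -0.1898, 0.1151]
eef_rot: [-7.2, 89.9, 169.6]
contact_force: [-0.7, -1.0, -0.6]
gripper_width: 0.0301
t 1.6 tcp [ 0.6095 -0.1898  0.1151] jaw 176.8 tilt [-0.001  0.    -1.   ] shift cm [-0.49  0.22  0.15]
turn deg 0.1 or -179.9 q6 -3.4
[324.93328193 327.76216462]
[325.58710883 129.9498965 ]
[436.41243415 224.19846171]
```

View pics/w1.png

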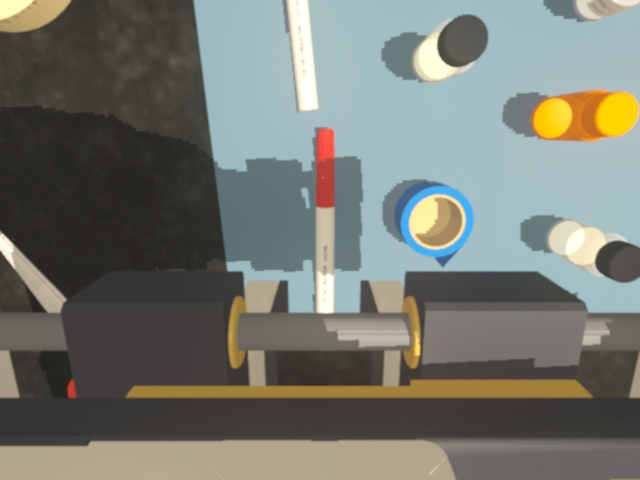

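The wrist view shows the red-capped marker centred between the fingers, with its axis at column 325 as predicted. The tape at (436,220) is clear of the fingers.

```bash
python3 -m handwheel '[1,0.1,0.1,0, 3,0.2,0.15,0, 5,0.2,0.15,0, 7,0.2,0.15,0, 8.5,0.2,0.15,0, 9.6,0.2,0.15,0, 10.4,0.2,0.15,0, 10.8,0.2,0.15,0, 11,0.2,0.15,0, 11.1,0.2,0.15,0]' 3.0 10
python3 -m handwheel '[0,0,0,0, 0,0,0,0, 0,0,0,0, 0,0,0,0, 0,0,0,0, 0,0,0,0, -0.5,0,0,0, -2,0,0,0, -4,0,0,0, -5,0,0,0]' 0.4 12
python3 - <<'E'
from h import *
c=shot("wrist","pics/w2.png");go(.498,.1984,.09,83)
E
```

```text
time_s: 2.9
tcp_pos: [0.607, -0.1943, 0.0058]
eef_rot: [178.5, 90.0, -4.9]
contact_force: [0.3, -0.1, -0.6]
gripper_width: 0.0303
time_s: 4.15
tcp_pos: [0.6076, -0.1945, 0.0576]
eef_rot: [176.9, 89.9, -6.4]
contact_force: [0.4, 0.5, -1.8]
gripper_width: 0.0119
t 4.2 tcp [ 0.608  -0.1945  0.0584] jaw 176.7 tilt [ 0.003 -0.    -1.   ] shift cm [ -3.21 -38.59  13.25]
turn deg -86.3 or 93.7 q6 -3.1
```

View pics/w2.png

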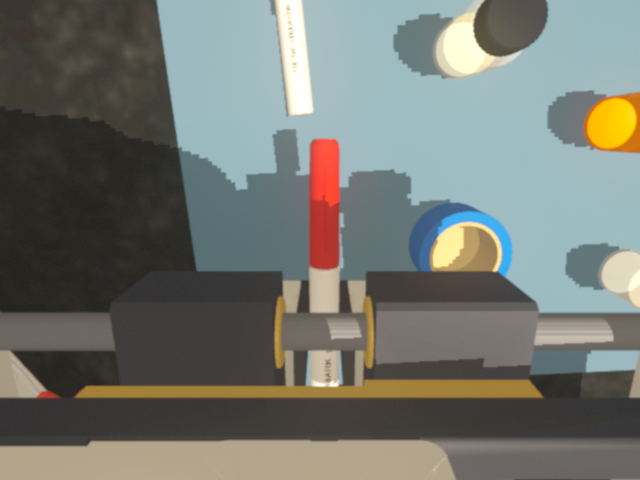

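```bash
python3 -m handwheel '[-3,-1,0.5,0, -5,-5,1.7,-10, -6,-10,3.4,-20, -6,-15,5.1,-30, -6,-20,6.9,-40, -6,-25,8.6,-50, -5,-30,10.3,-60, -4,-34.5,11.8,-70, -3.5,-37.5,12.9,-80, -3.2,-38.6,13.25,-86.3]' 0.4 12
python3 - <<'E'
from h import *
go(.498,.1984,.013,83);c=shot("wrist","pics/w3.png");t=shot("top");crop(t,175,295,210,310,6,"pics/c4.png")
E
```

```text
time_s: 5.45
tcp_pos: [0.4962, 0.2004, 0.0872]
eef_rot: [-65.0, 90.0, -161.7]
contact_force: [0.3, 0.4, 0.8]
gripper_width: 0.0118
t 5.45 tcp [0.4962 0.2004 0.0872] jaw -96.7 tilt [-0. -0. -1.] shift cm [7.42 0.2  0.17]
turn deg 0.3 or -179.7 q6 40.4
```

View pics/w3.png

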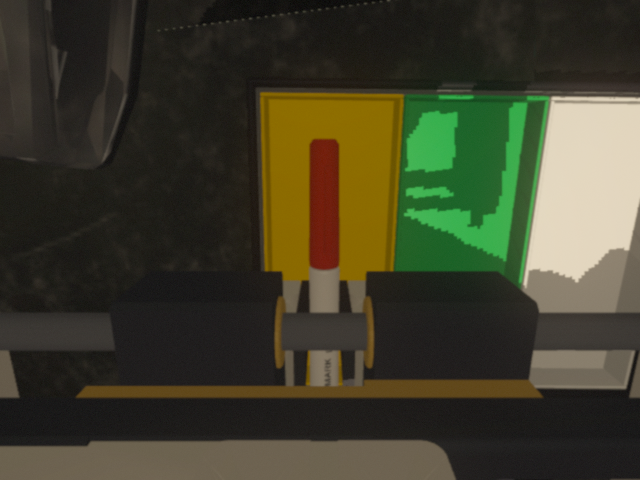

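The marker is held square over the yellow bin, at column 324 against the bin middle at about 332.

```bash
python3 -m handwheel '[0.5,0.2,0.17,0, 2,0.2,0.17,0, 3.5,0.2,0.17,0, 5,0.2,0.17,0, 6.2,0.2,0.17,0, 7,0.2,0.17,0, 7.4,0.2,0.17,0, 7.5,0.2,0.17,0, 7.55,0.2,0.17,0, 7.55,0.2,0.17,0]' 0.4 12
python3 -m handwheel '[0,0,0,0, 0,0,0,0, 0,0,0,0, 0,0,0,0, 0,0,0,0, -0.5,0,0,0, -2,0,0,0, -5,0,0,0, -9,0,0,0, -11,0,0,0]' 2.2 12
python3 - <<'E'
from h import *
go(.5346,-.296,.12,180);c=shot("wrist","pics/w4.png")
E
```

```text
time_s: 6.8
tcp_pos: [0.499, 0.1969, 0.0124]
eef_rot: [136.7, 90.0, 39.7]
contact_force: [0.7, 0.7, 0.2]
gripper_width: 0.0122
time_s: 8.05
tcp_pos: [0.4998, 0.1974, 0.1256]
eef_rot: [132.6, 89.8, 35.6]
contact_force: [-0.1, -0.0, -1.5]
gripper_width: 0.0218
t 8.05 tcp [0.4998 0.1974 0.1256] jaw -97.0 tilt [ 0.003  0.002 -1.   ] shift cm [ 0.45  9.49 48.55]
turn deg 83.0 or -97.0 q6 40.5
```

View pics/w4.png

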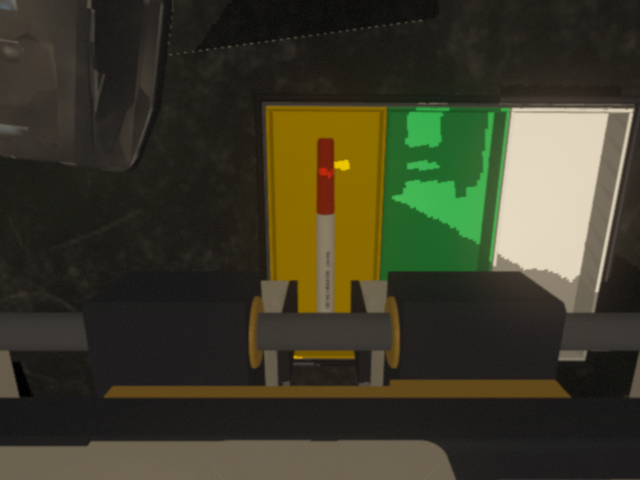

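The red marker lies flat in the yellow bin, with its cap at (326,180). Next is the right-hand black-capped vial.

```bash
python3 -m handwheel '[0,0.6,3,8, 0,1.6,8,16, 0,2.7,14,25, 0,3.9,20,35, 0,5.1,26,45, 0,6.2,32,55, 0,7.4,38,65, 0,8.4,43,75, 0.2,9.2,47,83, 0.4,9.5,48.5,83]' 4.5 12
python3 - <<'E'
from h import *
go(.5346,-.296,.026,180);c=shot("wrist","pics/w5.png")
for z in(.064,.002):print(w2px(c,(.5346,-.296,z)))
E
```

```text
time_s: 9.35
tcp_pos: [0.5334, -0.2984, 0.1186]
eef_rot: [153.0, 90.0, -27.2]
contact_force: [0.4, 0.7, 0.2]
gripper_width: 0.0452
t 9.35 tcp [ 0.5334 -0.2984  0.1186] jaw 179.8 tilt [ 0.001 -0.    -1.   ] shift cm [ 9.26 -0.25 -0.12]
turn deg -0.2 or 179.8 q6 10.7
[320.96225986 266.73541828]
[321.53465843 238.42128574]
```

View pics/w5.png

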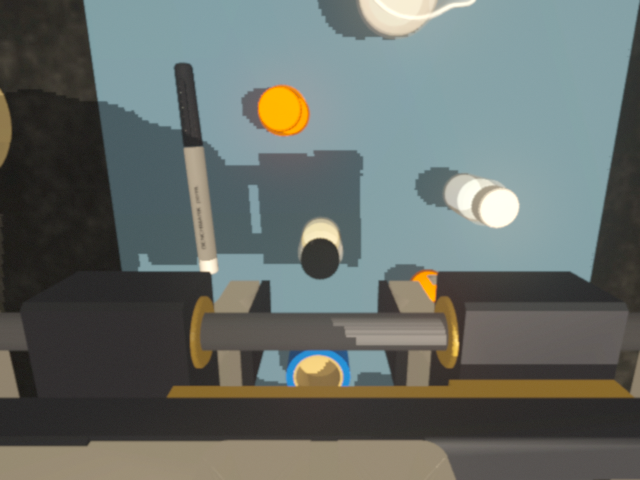

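The black cap is at (320,258), close to the prediction. The neighbours are clear of both fingers: orange at (285,110), black marker at (200,180) and white cap at (490,205).

```bash
python3 -m handwheel '[1,0,-0.1,0, 2.5,0,-0.1,0, 4.2,0,-0.1,0, 5.8,0,-0.1,0, 7.2,0,-0.1,0, 8.2,0,-0.1,0, 8.8,0,-0.1,0, 9.1,0,-0.1,0, 9.25,0,-0.1,0, 9.25,0,-0.1,0]' 4.5 12
python3 -m handwheel '[0,0,0,0, 0,0,0,0, 0,0,0,0, 0,0,0,0, 0,0,0,0, 0,0,0,0, -0.5,0,0,0, -2,0,0,0, -4,0,0,0, -6,0,0,0]' 2 12
python3 - <<'E'
from h import *
c=shot("wrist","pics/w6.png");s=shot("side");crop(s,200,420,180,340,3,"pics/c5.png")
ax=np.array([np.cos(np.radians(-7)),np.sin(np.radians(-7))]);G=np.array([.489,.1235])
for k in(.04,-.04):print(G+k*ax)
p=G+.04*ax;go(p[0],p[1],.11,-7)
E
```

```text
time_s: 10.65
tcp_pos: [0.5347, -0.2963, 0.0258]
eef_rot: [165.8, 90.0, -14.2]
contact_force: [0.4, 1.0, -0.6]
gripper_width: 0.0451
time_s: 11.9
tcp_pos: [0.5347, -0.2963, 0.0871]
eef_rot: [155.9, 90.0, -24.1]
contact_force: [-0.1, -0.7, -1.1]
gripper_width: 0.0266
[0.52870185 0.11862523]
[0.44929815 0.12837477]
t 12.0 tcp [ 0.5363 -0.2968  0.0889] jaw 180.0 tilt [ 0.005 -0.002 -1.   ] shift cm [ -2.18 -41.54   0.76]
turn deg 7.0 or -173.0 q6 10.7
```

View pics/c5.png

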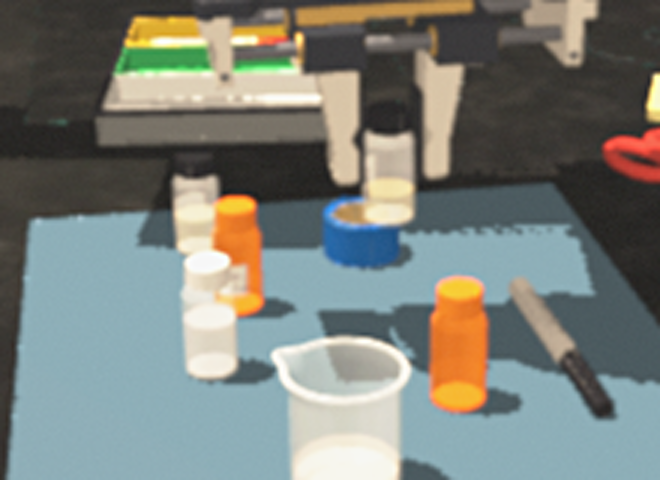

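The vial is held upright by its body, with its foot at about (388,215) in the crop. I'm carrying it to the green bin.

```bash
python3 -m handwheel '[-2,-1,0,0, -4,-4,0,0, -4,-9,0.2,1, -4,-14.5,0.3,2, -4,-20,0.4,3, -4,-26,0.5,4, -3.5,-32,0.6,5, -2.5,-37,0.7,6, -2.2,-40.5,0.7,7, -2.2,-41.5,0.75,7]' 2 12
python3 - <<'E'
from h import *
go(.5287,.1186,.032,-7);c=shot("wrist","pics/w7.png");s=shot("side");crop(s,200,360,140,240,5,"pics/c6.png")
E
```

```text
time_s: 13.25
tcp_pos: [0.5271, 0.1206, 0.1073]
eef_rot: [28.8, 90.0, -158.2]
contact_force: [0.1, -0.6, 0.5]
gripper_width: 0.0267
t 13.25 tcp [0.5271 0.1206 0.1073] jaw 173.1 tilt [-0. -0. -1.] shift cm [ 7.53  0.18 -0.18]
turn deg 0.1 or -179.9 q6 -40.6
```

View pics/w7.png

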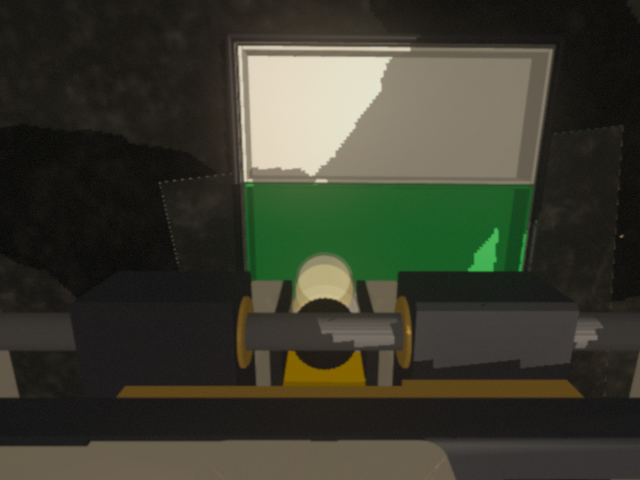

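View pics/c6.png

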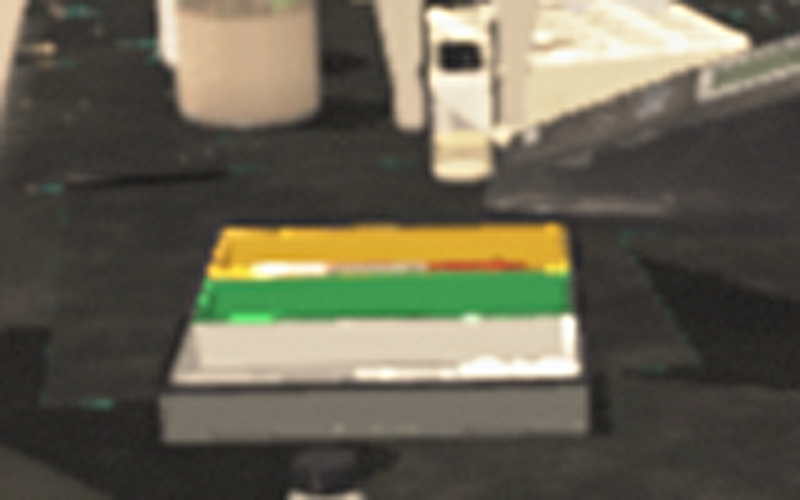

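```bash
python3 -m handwheel '[0.5,0.2,-0.18,0, 2,0.2,-0.18,0, 3.5,0.2,-0.18,0, 5,0.2,-0.18,0, 6,0.2,-0.18,0, 6.7,0.2,-0.18,0, 7.1,0.2,-0.18,0, 7.4,0.2,-0.18,0, 7.55,0.2,-0.18,0, 7.55,0.2,-0.18,0]' 2 12
python3 - <<'E'
from h import *
for i in range(4):
  s=shot("side"); st=sensors.get_state();print(st["tcp_pos"].round(4),st["contact_force"].round(2))
crop(s,200,360,140,240,5,"pics/c7.png")
E
```

```text
time_s: 14.6
tcp_pos: [0.529, 0.1167, 0.0322]
eef_rot: [-139.3, 90.0, 33.7]
contact_force: [-0.3, 0.6, -0.9]
gripper_width: 0.0266
[0.5291 0.1167 0.0323] [ 0.12 -0.52  0.11]
[0.5291 0.1167 0.0323] [-0.09 -0.38 -0.5 ]
[0.5291 0.1167 0.0323] [ 0.29 -0.07 -0.13]
[0.5291 0.1166 0.0323] [ 0.87 -0.02 -0.73]
```

View pics/c7.png

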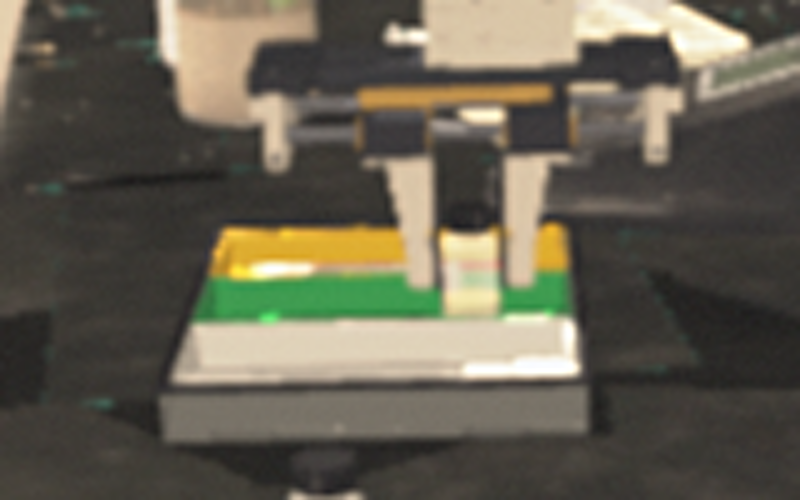

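The vial is within about 1 mm of the floor, so I lower it a touch more, release and retreat.

```bash
python3 -m handwheel '[0.05,0,0,0, 0.1,0,0,0, 0.12,0,0,0, 0.12,0,0,0, 0.12,0,0,0, 0.12,0,0,0, 0.12,0,0,0, 0.12,0,0,0, 0.12,0,0,0, 0.12,0,0,0]' 2 12
python3 -m handwheel '[0,0,0,0, 0,0,0,0, 0,0,0,0, 0,0,0,0, 0,0,0,0, 0,0,0,0, -0.5,0,0,0, -2,0,0,0, -5,0,0,0, -9,0,0,0]' 4.4 12
python3 - <<'E'
from h import *
go(.4413,-.1773,.12,0);c=shot("wrist","pics/w8.png");s=shot("side");crop(s,200,360,140,240,5,"pics/c8.png")
E
```

```text
time_s: 16.05
tcp_pos: [0.529, 0.1166, 0.0309]
eef_rot: [-138.7, 90.0, 34.3]
contact_force: [-0.3, 0.3, 0.5]
gripper_width: 0.027
time_s: 17.3
tcp_pos: [0.5286, 0.1163, 0.1222]
eef_rot: [42.3, 89.9, -144.7]
contact_force: [0.5, -0.1, -0.2]
gripper_width: 0.0436
t 17.3 tcp [0.5286 0.1163 0.1222] jaw 173.0 tilt [-0.001 -0.001 -1.   ] shift cm [ 0.25 30.21  5.06]
turn deg -7.0 or 173.0 q6 -40.2
```

View pics/c8.png

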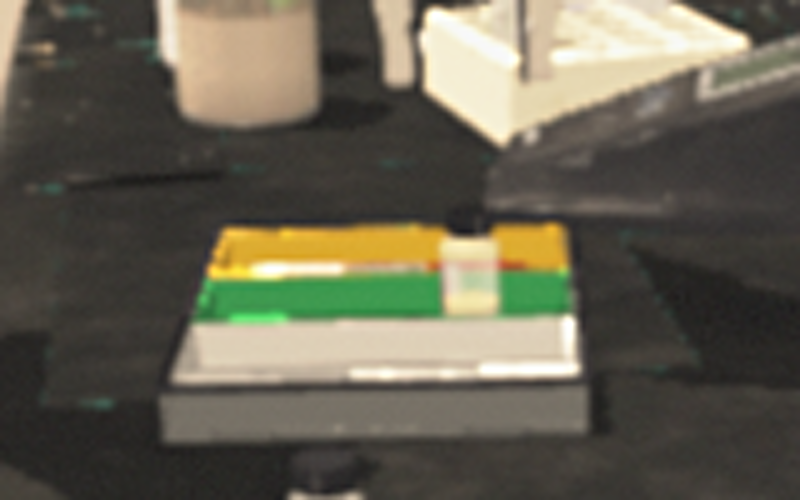

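The vial stands upright in green. Now the second black-capped vial.

```bash
python3 -m handwheel '[0,2,0.3,0, 0,6,1,-1, 0,10,1.7,-2, 0,14,2.4,-3, 0,18,3,-4, 0,22,3.7,-5, 0,25.5,4.3,-6, 0,28,4.7,-7, 0.2,29.7,5,-7, 0.2,30.2,5.05,-7]' 4.5 12
python3 - <<'E'
from h import *
go(.4413,-.1773,.026,0);c=shot("wrist","pics/w9.png")
for z in(.064,.002):print(w2px(c,(.4413,-.1773,z)))
E
```

```text
time_s: 18.65
tcp_pos: [0.4408, -0.1778, 0.1184]
eef_rot: [-6.3, 89.9, 173.6]
contact_force: [0.6, 0.1, 0.1]
gripper_width: 0.0449
t 18.65 tcp [ 0.4408 -0.1778  0.1184] jaw 179.8 tilt [-0.001  0.    -1.   ] shift cm [ 9.24 -0.05 -0.06]
turn deg -0.2 or 179.8 q6 -2.0
[322.10627581 263.56371426]
[322.30508884 235.81807878]
```

View pics/w9.png

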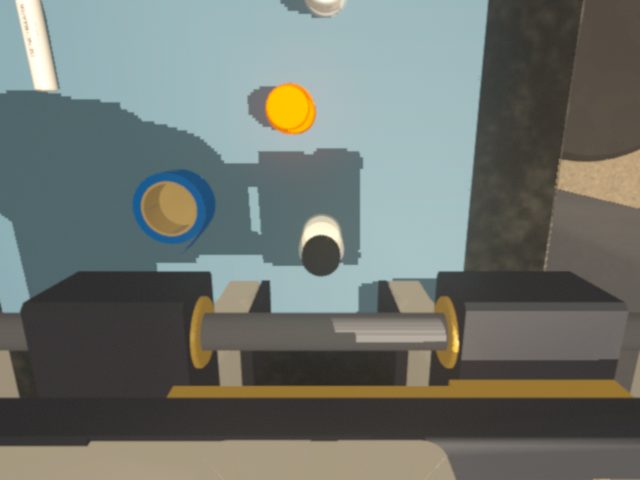

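The black cap at (321,255) is centred between the fingers. The orange bottle at (290,108) and the tape at (173,207) are clear.

```bash
python3 -m handwheel '[1,0,0,0, 2.5,0.1,0,0, 4.2,0.1,0,0, 5.8,0.1,0,0, 7.2,0.1,0,0, 8.2,0.1,0,0, 8.8,0.1,0,0, 9.1,0.1,0,0, 9.25,0.1,0,0, 9.25,0.1,0,0]' 4.5 12
python3 -m handwheel '[0,0,0,0, 0,0,0,0, 0,0,0,0, 0,0,0,0, 0,0,0,0, 0,0,0,0, -0.5,0,0,0, -2,0,0,0, -4,0,0,0, -7,0,0,0]' 2 12
python3 - <<'E'
from h import *
s=shot("side");crop(s,200,420,160,340,3,"pics/c9.png")
go(.4493,.1275,.115,-7)
E
```

```text
time_s: 19.95
tcp_pos: [0.4419, -0.178, 0.0266]
eef_rot: [178.3, 90.0, -1.8]
contact_force: [0.1, -0.3, -0.5]
gripper_width: 0.0451
time_s: 21.2
tcp_pos: [0.441, -0.1779, 0.0966]
eef_rot: [-4.1, 89.9, 175.8]
contact_force: [0.4, 0.6, 0.1]
gripper_width: 0.027
t 21.25 tcp [ 0.4435 -0.1783  0.1007] jaw -180.0 tilt [ 0.004 -0.001 -1.   ] shift cm [ -1.45 -30.57  -0.59]
turn deg 7.0 or -173.0 q6 -1.9
```

View pics/c9.png

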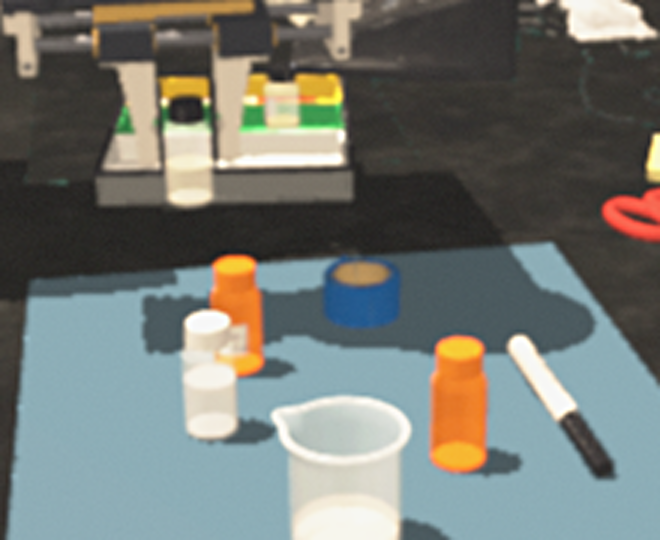

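```bash
python3 -m handwheel '[-1,-1,0,0, -2.5,-4,0,0, -2.5,-8,-0.1,1, -2.5,-12.5,-0.2,2, -2.5,-17,-0.3,3, -2,-21.5,-0.4,4, -1.5,-25.5,-0.5,5, -1.5,-28.5,-0.5,6, -1.5,-30.1,-0.6,7, -1.5,-30.5,-0.6,7]' 2 12
python3 - <<'E'
from h import *
go(.4493,.1275,.032,-7);c=shot("wrist","pics/w10.png")
E
```

```text
time_s: 22.5
tcp_pos: [0.4475, 0.128, 0.111]
eef_rot: [38.7, 89.9, -148.2]
contact_force: [0.2, 0.0, -0.3]
gripper_width: 0.0264
t 22.5 tcp [0.4475 0.128  0.111 ] jaw 173.0 tilt [-0.001 -0.001 -1.   ] shift cm [ 7.9   0.02 -0.19]
turn deg 0.0 or -180.0 q6 -47.2
```

View pics/w10.png

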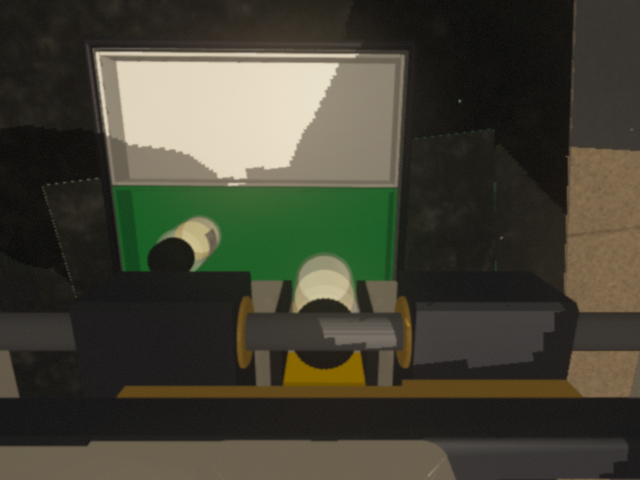

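The first vial stands upright, with its foot at (200,237). The held one is over the right half of the green bin, so I lower it.

```bash
python3 -m handwheel '[0.5,0,-0.19,0, 2,0,-0.19,0, 3.5,0,-0.19,0, 5,0,-0.19,0, 6.2,0,-0.19,0, 6.9,0,-0.19,0, 7.4,0,-0.19,0, 7.7,0,-0.19,0, 7.85,0,-0.19,0, 7.85,0,-0.19,0]' 2 12
python3 - <<'E'
from h import *
go(.4493,.1275,.031,-7)
E
```

```text
time_s: 23.8
tcp_pos: [0.45, 0.1269, 0.033]
eef_rot: [-141.4, 90.0, 31.6]
contact_force: [0.4, 0.3, -0.2]
gripper_width: 0.0267
t 23.8 tcp [0.45   0.1269 0.033 ] jaw 173.0 tilt [ 0.  0. -1.] shift cm [ 0.2  -0.05  0.08]
turn deg -0.0 or 180.0 q6 -47.0
```

```bash
python3 -m handwheel '[0.05,0,0,0, 0.1,0,0,0, 0.14,0,0,0, 0.17,0,0,0, 0.17,0,0,0, 0.17,0,0,0, 0.17,0,0,0, 0.17,0,0,0, 0.17,0,0,0, 0.17,0,0,0]' 2 12
python3 -m handwheel '[0,0,0,0, 0,0,0,0, 0,0,0,0, 0,0,0,0, 0,0,0,0, 0,0,0,0, -0.5,0,0,0, -2,0,0,0, -5,0,0,0, -9,0,0,0]' 4.4 12
python3 - <<'E'
from h import *
go(.5376,-.2001,.1,0);c=shot("wrist","pics/w11.png");s=shot("side");crop(s,200,360,140,240,5,"pics/c10.png")
E
```

```text
time_s: 25.05
tcp_pos: [0.45, 0.1269, 0.0315]
eef_rot: [-154.6, 90.0, 18.3]
contact_force: [-1.4, 0.3, 6.0]
gripper_width: 0.0268
time_s: 26.3
tcp_pos: [0.4494, 0.1264, 0.1218]
eef_rot: [44.7, 89.9, -142.3]
contact_force: [0.7, 0.7, 0.4]
gripper_width: 0.0444
t 26.3 tcp [0.4494 0.1264 0.1218] jaw 173.0 tilt [-0.001 -0.001 -1.   ] shift cm [  2.21  31.32 -12.77]
turn deg -7.0 or 173.0 q6 -47.0
```

View pics/c10.png

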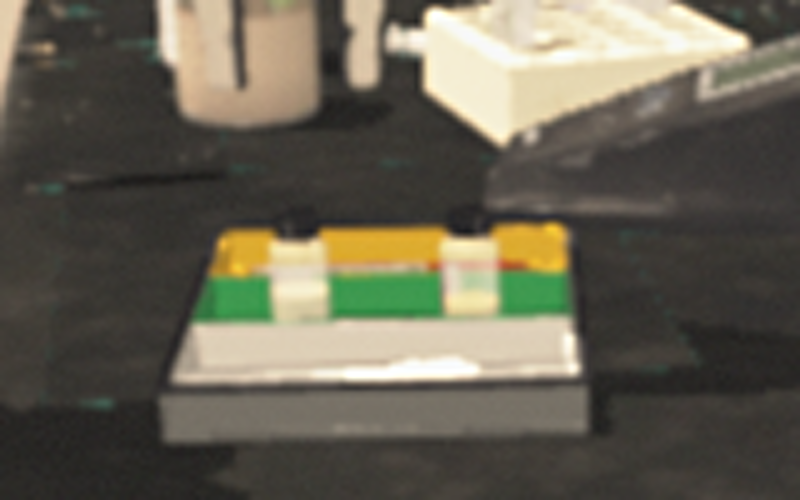

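Both vials stand upright in green. Next is the tape.

```bash
python3 -m handwheel '[0,2,-0.8,0, 0,6,-2.4,-1, 0,10,-4,-2, 0,14.5,-5.9,-3, 0,19,-7.7,-4, 0.2,23,-9.4,-5, 0.6,26.5,-10.8,-6, 1.2,29,-11.8,-7, 1.8,30.8,-12.6,-7, 2.1,31.3,-12.75,-7]' 6.5 15
python3 - <<'E'
from h import *
go(.5376,-.2001,.008,0);c=shot("wrist","pics/w12.png")
for z in(.027,.002):print(w2px(c,(.5376,-.2001,z)))
E
```

```text
time_s: 27.65
tcp_pos: [0.5379, -0.2002, 0.0994]
eef_rot: [-6.8, 89.9, 173.1]
contact_force: [0.7, 0.2, -0.8]
gripper_width: 0.0651
t 27.65 tcp [ 0.5379 -0.2002  0.0994] jaw 179.9 tilt [-0.001  0.    -1.   ] shift cm [ 9.14 -0.01  0.02]
turn deg -0.1 or 179.9 q6 0.8
[323.59887514 253.46181077]
[323.55441758 242.41668242]
```

View pics/w12.png

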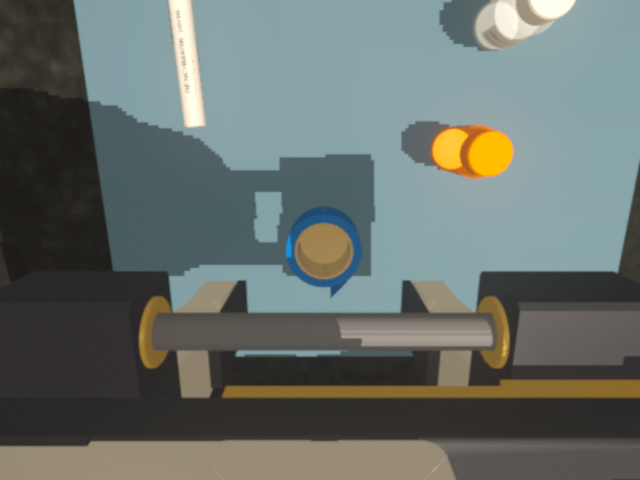

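The tape at (324,248) is centred between the open fingers. I descend and grip.

```bash
python3 -m handwheel '[1,0,0,0, 2.5,0,0,0, 4.2,0,0,0, 5.8,0,0,0, 7.2,0,0,0, 8.2,0,0,0, 8.8,0,0,0, 9.1,0,0,0, 9.2,0,0,0, 9.2,0,0,0]' 6.5 15
python3 -m handwheel '[0,0,0,0, 0,0,0,0, 0,0,0,0, 0,0,0,0, 0,0,0,0, 0,0,0,0, -0.5,0,0,0, -2,0,0,0, -4,0,0,0, -8,0,0,0]' 4 15
python3 - <<'E'
from h import *
c=shot("wrist","pics/w13.png");s=shot("side");crop(s,200,420,160,340,3,"pics/c11.png")
go(.4798,.0485,.1,-7)
E
```

```text
time_s: 28.95
tcp_pos: [0.5383, -0.1995, 0.0085]
eef_rot: [175.0, 90.0, -5.0]
contact_force: [-0.1, -0.1, 0.8]
gripper_width: 0.065
time_s: 30.2
tcp_pos: [0.537, -0.1994, 0.0885]
eef_rot: [-5.7, 89.8, 174.3]
contact_force: [0.3, 0.1, -0.1]
gripper_width: 0.0447
t 30.3 tcp [ 0.5411 -0.2     0.0935] jaw -180.0 tilt [ 0.008 -0.001 -1.   ] shift cm [ -0.73 -24.85   6.12]
turn deg 7.0 or -173.0 q6 0.8
```

View pics/c11.png

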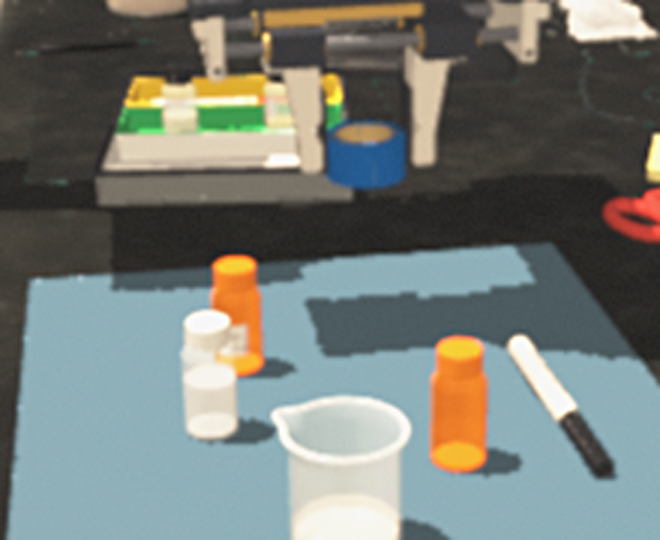

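```bash
python3 -m handwheel '[-0.7,-1.5,0.3,0, -1.5,-4.5,1.1,0, -1.5,-8,2,1, -1.5,-11.5,2.9,2, -1.5,-15,3.8,3, -1,-18.5,4.6,4, -0.7,-21.5,5.3,5, -0.7,-23.6,5.8,6, -0.7,-24.6,6.05,7, -0.7,-24.8,6.1,7]' 4 15
python3 - <<'E'
from h import *
go(.4798,.0485,.014,-7);c=shot("wrist","pics/w14.png");t=shot("top");crop(t,175,295,210,310,6,"pics/c12.png")
E
```

```text
time_s: 31.55
tcp_pos: [0.4765, 0.0494, 0.0952]
eef_rot: [20.9, 90.0, -166.0]
contact_force: [0.7, -0.1, -0.7]
gripper_width: 0.045
t 31.55 tcp [0.4765 0.0494 0.0952] jaw 173.0 tilt [-0. -0. -1.] shift cm [ 8.12  0.05 -0.34]
turn deg 0.0 or -180.0 q6 -36.5
```

View pics/w14.png

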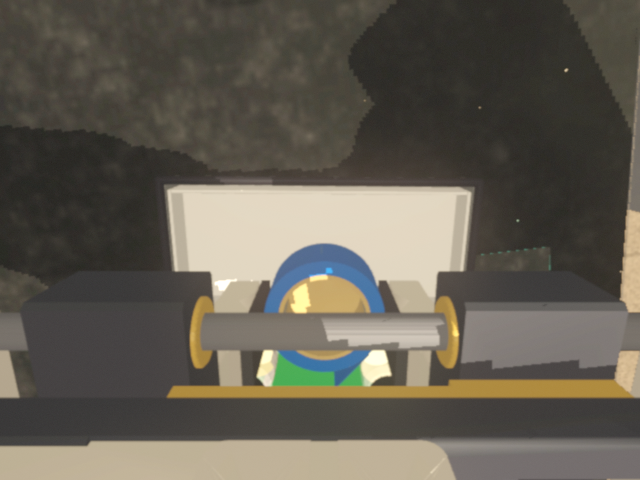

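View pics/c12.png

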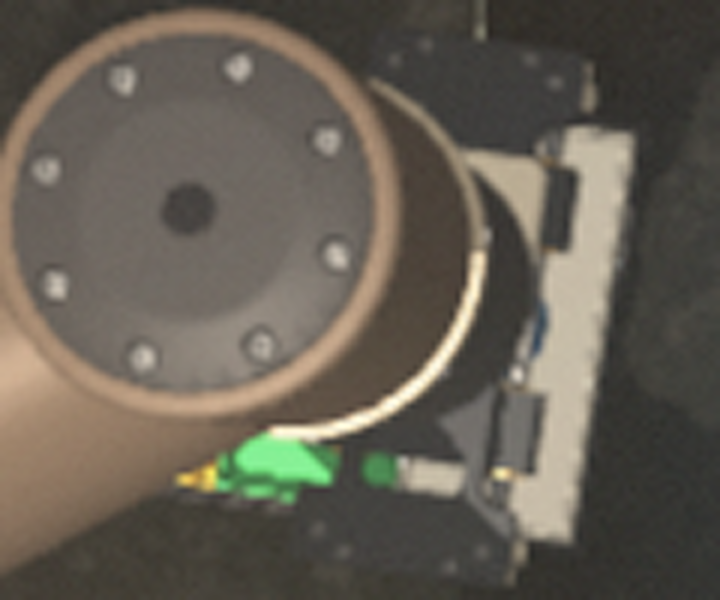

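```bash
python3 -m handwheel '[0.5,0.05,-0.3,0, 2,0.05,-0.3,0, 3.6,0.05,-0.3,0, 5.2,0.05,-0.3,0, 6.4,0.05,-0.3,0, 7.2,0.05,-0.3,0, 7.7,0.05,-0.3,0, 8,0.05,-0.3,0, 8.1,0.05,-0.3,0, 8.1,0.05,-0.3,0]' 4 15
python3 -m handwheel '[0,0,0,0, 0,0,0,0, 0,0,0,0, 0,0,0,0, 0,0,0,0, 0,0,0,0, -0.5,0,0,0, -2,0,0,0, -5,0,0,0, -10,0,0,0]' 6.2 15
python3 - <<'E'
from h import *
go(.45,-.15,.3,0)
E
```

```text
time_s: 32.9
tcp_pos: [0.4804, 0.0478, 0.0144]
eef_rot: [-147.6, 90.0, 25.3]
contact_force: [0.9, -0.6, -1.5]
gripper_width: 0.0447
time_s: 34.15
tcp_pos: [0.4791, 0.0472, 0.1143]
eef_rot: [32.3, 89.8, -154.7]
contact_force: [1.1, 0.3, -0.3]
gripper_width: 0.062
t 34.15 tcp [0.4791 0.0472 0.1143] jaw 172.9 tilt [-0.003 -0.001 -1.   ] shift cm [-18.53  19.96   0.51]
turn deg -7.1 or 172.9 q6 -36.1
```

Now I raise the arm clear of the tray for a final look.

```bash
python3 -m handwheel '[-4,0,0,0, -8,2,0,0, -12,5,0,0, -15,9,0,0, -17,13,0,0, -18,17,0,0, -18,21,0,0, -18,24,0,0, -18,26,0,0, -18,26,0,0]' 6.2 15
python3 - <<'E'
from h import *
t=shot("top","pics/top2.png");crop(t,175,295,210,310,6,"pics/c13.png");s=shot("side");crop(s,200,360,140,240,5,"pics/c14.png")
E
```

```text
time_s: 35.4
tcp_pos: [0.4477, -0.2113, 0.2943]
eef_rot: [2.4, 90.0, 175.2]
contact_force: [-0.5, 0.1, -0.8]
gripper_width: 0.0619
```

View pics/top2.png

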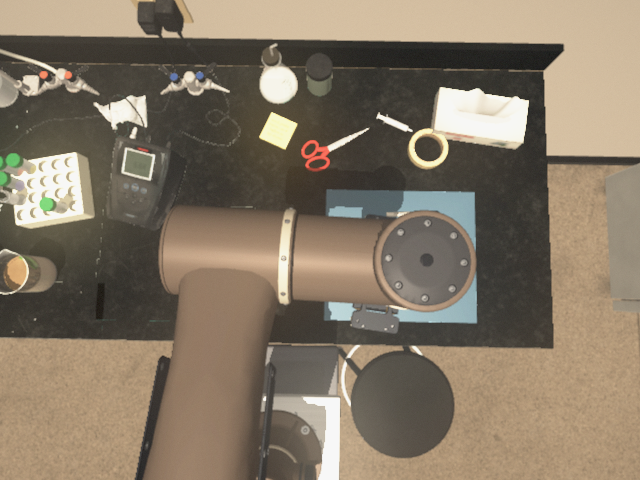

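View pics/c13.png

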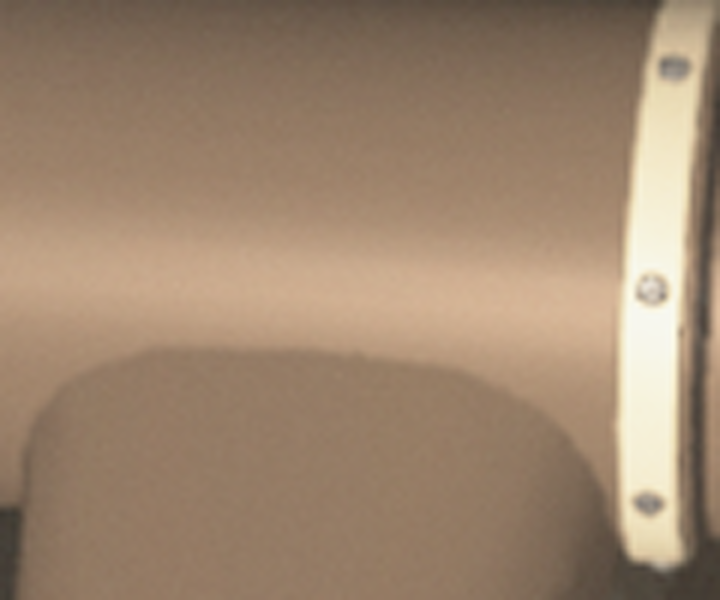

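View pics/c14.png

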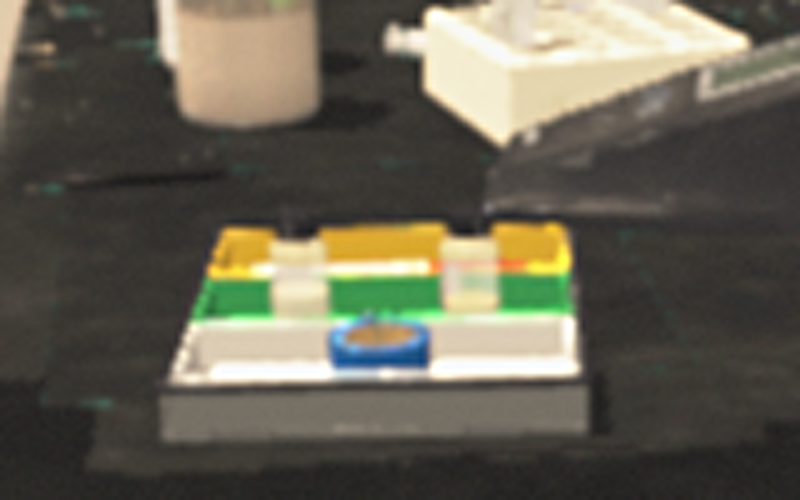

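The side view shows the tape flat in white. The arm hides the tray from above, so I move it aside and check from the top.

```bash
python3 -m handwheel '[0,3,0,0, 0,7,1,0, 0,11,2,0, 0,16,4,0, 0,21,6,0, 0,26,8,0, 0,31,10,0, 0,35,12,0, 0,38,13,0, 0,39,13,0]' 6.2 15
python3 - <<'E'
from h import *
t=shot("top","pics/top3.png");crop(t,175,295,210,310,6,"pics/c15.png")
E
```

```text
time_s: 36.75
tcp_pos: [0.2711, -0.5821, 0.2938]
eef_rot: [-42.8, 90.0, 130.1]
contact_force: [0.3, 1.3, 0.6]
gripper_width: 0.062
```

View pics/top3.png

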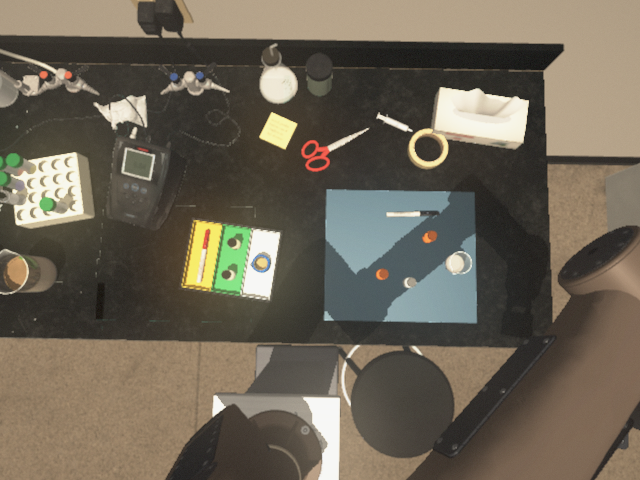

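View pics/c15.png

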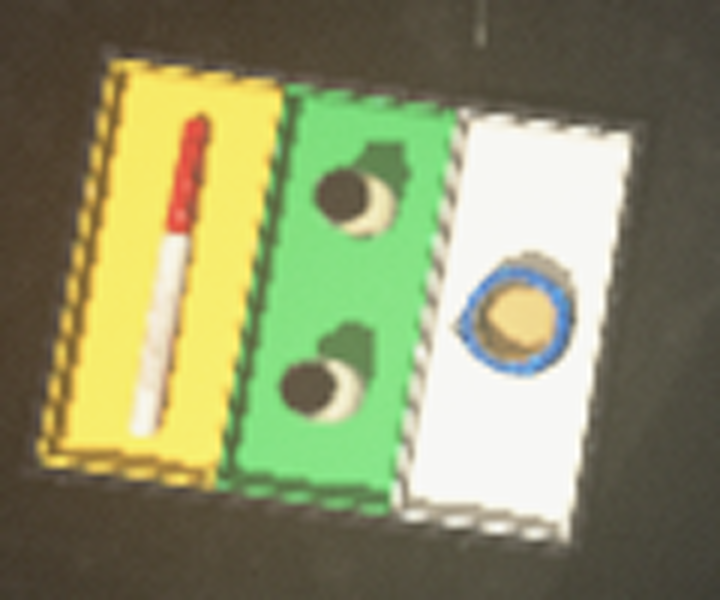

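Seen from above, the marker lies lengthwise in yellow, both vials stand in green and the tape is centred in white at (262,263). The white cap (410,283), black marker (412,213), beaker (459,263) and orange bottles are at their starting pixels.

```bash
python3 -c "
from plant import workorder
print(workorder.close_job())"
```

```text
the job is handed in; nothing more can be done
None
```

The tray is packed and the job was handed in after about 37 s of the 96 s allowed. I laid the red-capped marker lengthwise in the yellow bin and set both black-capped vials upright, about 80 mm apart, in the green bin. The blue tape went flat in the white bin, and I released everything.

- **Final check:** The last top and side pictures showed all four items in place. The white-capped vial, black-capped marker, beaker and orange bottles were at their starting pixels. No verdict was reported at hand-in.
- **Disagreement:** For both vials, the wrist camera put the caps 8–9 pixels (about 4 mm) from where the top-camera fit predicted. The grasps held anyway.
- **Touchdown:** The second vial met the bin floor with about 6 N just before I released it.

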